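Shim the rocking hotplate stirrer

ROBOT

A 7-joint arm with a two-finger parallel gripper is mounted at the origin on the work surface. World frame = base frame: x ahead of the robot, y to its left, z up, the work surface at z = 0. Lengths are in m, angles in rad, forces in N, time in s.
With the tool pointing down it reaches from about 0.4 to 0.85 m from the base axis. Payload 10.4 kg.
Tool frame: the origin (TCP) lies midway between the tips of the shut fingers; the grasp point (between the pads) lies 19 mm behind it; z points along the fingers, y is the line along which they close (so a half turn about z gives the same grasp; the last joint's range is limited). The gripper opens to 85 mm and grips with 20 to 120 N. Pads are 22 mm wide; open, the fingers measure 114 mm over their backs; the gripper's body (76 mm by 85 mm) begins 54 mm behind the grasp point. The pads swing forward as they close: fully open they stand 13 mm farther back than shut.
Start: joints at [1.221, 0.332, -0.065, 1.46, 0.022, 1.35, -0.088], TCP at [0.201, -0.592, 0.231] pointing down, gripper open.
Joint ranges: [-2.6, 2.6], [-0.5, 2.12], [-1.47, 1.34], [0.16, 2.42], [-1.27, 4.41], [0.06, 2.06], [-2.6, 2.6]. Speed limits (rad/s): [2.22, 2.22, 2.79, 2.79, 3.14, 3.14, 3.14].

INTERFACE

Orientations are given as a unit quaternion [x, y, z, w].
In Python, from workcell import monitor, eyes, manip gives the robot as it stands.
- The arm moves only by the tool send_rows, never from a script. Its arguments are lists of equal length, an entry for each row: "offset": the shift along the tool's x, y, z in mm, a list of three; "roll": the turn about the tool's z in rad. In form: {"offset": [[tx, ty, tz], ...], "roll": [roll, ...]}. A call has exactly 5 rows; each row is the pose to reach, as a shift and turn from the pose commanded when the call began, along the tool's axes at that moment; what a row does not reach only later rows make up. A row lasts 1/12 s, in which the tool goes at most 41.7 mm and 7.16 degrees, less where a joint would pass 70% of its speed; a pose out of reach is approached as far as the arm can. A call with a gripper value outside its range is refused whole. "jaw" is the opening, from 0 (shut) to 1 (fully open), set as the call begins (left out, the last holds). The fingers move at their own pace and stop on an object; "newtons" is the grip in N (left out, the last holds). Time passes only in rows, so rows that repeat a pose let the fingers close, or fill a call up. It gives the time, the measured TCP pose, the force and the opening at its end, in the units of the state.
- monitor.get_obs(): the state, without advancing time (a new reading comes with each control period).
- eyes.camera(name): name is "side" or "top"; returns (picture, depth): 480x640x3 uint8, blue, green, red; 480x640 float32, m along the optical axis (not along the pixel's ray), 0 where there is no reading.
- eyes.camera_params(name): a dict with "fovy" (degrees; the focal length in pixels is half the picture's height over the tangent of half this angle, whatever the lens; pixels are square), "cx", "cy" (the principal point, pixels), "R" (3x3) and "t" (3): a world point X has camera coordinates R X + t. Camera axes: x right, y down, z forward; pixel columns grow to the right and rows downward; lengths in m; the calibration is good to about 2 mm. A picture is of the moment at which its call begins. camera_params takes no time and is no camera call.
- manip.hand_in(): hands the job in, once; it reports no verdict.
The state is a dict: "clock": time; "joint_pos": joint angles; "joint_velocities": joint speeds; "tau": joint torques, N m; "position": TCP position; "ee_rot": TCP orientation; "ft_force": force on the tool from outside, world axes, zero at the start; "torque": the same for the moment, N m; "grip_width": opening from 0.0 (shut) to 1.0 (fully open).
Only numpy, scipy, OpenCV 4.12 (cv2) and the standard library are available. Lean on these libraries where they do the work, as an engineer would, in place of code of your own. Each camera call takes 0.05 s, during which the arm holds its last target. There are 200 camera calls.

TASK

The hotplate stirrer rocks because its rear left foot has lost its rubber pad and hangs clear of the bench. With the fingertips, push the orange wedge along the bench, thin end first and with that foot over the middle of its width, until it bears on the foot and the stirrer still sits level; then press down on the corner of the white top plate above that foot firmly to prove that it no longer rocks, and let go. Do not pick anything up, do not shove the stirrer out of its place, and leave everything else alone.

Things in the scene. Friction and masses are not known exactly. Their poses are not given: they have to be found in the camera images.
- stirrer: White hotplate stirrer, 220 deep (x) x 160 wide (y) x 98 mm high, 1.8 kg, loose. Origin: on the bench under its middle; x points from its dark control panel (front) to its rear, y to its left. Square white top plate 145 mm wide, 35 mm behind the origin; housing height 20 to 80 mm. Black rubber feet (22 mm across, 20 high) at (-85, 62), (-85, -62), (85, -62) mm; the short foot is at (85, 62).
- short_foot (a point): Centre of the flat underside of the short rear left foot, a bare brass stub 18 mm across, 6 mm above the bench; 18 mm inside the left side and 25 mm inside the rear of the housing. Pressed down above it with more than about 1.5 N, the unshimmed stirrer rocks 3.5 degrees about its front left and rear right feet.
- plate_corner (a point): Point on the upper face of the white top plate above the short foot, 98 mm above the bench, 14.5 mm in from the plate's left edge and 22.5 mm in from its rear edge: the place to press. The plate is rigid.
- shim: Orange plastic wedge lying flat on the bench left of the stirrer, loose, 110 long (x) x 40 wide (y) mm, 60 g. Origin: middle of its underside; x points to the thin end. Its top slopes evenly from 2 mm thick at x = 55 to 14 mm at x = -55 mm. Run straight in, it meets the outer lower edge of the short foot when the foot's centre is 28 mm behind the thin end; each further 9 mm lifts the foot 1 mm.
- shim_end (a point): Middle of the wedge's flat upright thick end face (40 mm wide, 14 mm high), 7 mm above the bench, 55 mm behind the wedge's origin: the face to push on. The push takes under 1 N on the bench alone and rises to some 5 to 10 N within 2 or 3 mm of bearing on the foot. The wedge stays where it is left.
- flask: Stoppered conical flask of clear glass, 84 mm diameter, 155 mm high; origin under its base. Not to be disturbed.
- reagent: Amber glass bottle with blue cap, 72 mm diameter, 150 mm high; origin under its base. Not to be disturbed.
- beaker: Clear glass beaker, 74 mm diameter, 95 mm high; origin under its base. Not to be disturbed.
- stopper: Loose cork stopper, 32 mm diameter, 26 mm high; origin under its base. Not to be disturbed.
- dishes: Stack of three petri dishes, 91 mm diameter, 46 mm high; origin under its base. Not to be disturbed.
- tube_rack: Steel rack of test tubes, 85 (x) x 203 (y) x 120 mm high; origin under its base. Not to be disturbed.
Things that resemble listed ones, but are neither listed nor needed, are in the scene too. There is more than one size of the shim; the one meant has the size given above.

How it is judged:
By the outcome, as a careful person would: the job done as asked, in the order asked, and still so for the second after the job is handed in, with the robot touching nothing.
It also fails if it takes over 58 s, if anything falls off the work surface, if the arm or the gripper's body presses on something with over 40 N, if the wrist force passes 120 N, or if a joint passes its speed limit or range.

## Working session

There is one attempt and no reset: what is moved stays moved. The work goes in short steps, Python scripts to look and compute and a tool call to move; the robot and the scene stay as the last step left them, time stands still between calls to the robot, and variables do not carry over. Pictures are saved under pics/ and viewed, on a budget of 10 in all, crops included, one or two more only if the job needs it, and the job is handed in when it is done.

Besides the shell and the picture viewer there is one more tool, called after ">>>" as name(argument=value, ...) on one line, values as JSON. send_rows: Moves the arm, as the interface text tells. Its arguments: {"type":"object","properties":{"offset":{"type":"array"},"roll":{"type":"array"},"jaw":{"type":"number"},"newtons":{"type":"number"}},"required":["offset","roll"]}

```bash
mkdir -p pics; cat > h.py <<'E'
from workcell import monitor, eyes, manip
import numpy as np, cv2
def cam(n):
    p=eyes.camera_params(n); im,d=eyes.camera(n)
    return im,d,p
def f(p): return 240/np.tan(np.radians(p['fovy'])/2)
def ray(p,uv,z):
    uv=np.atleast_2d(uv).astype(float); F=f(p); R=np.array(p['R']);t=np.array(p['t'])
    d=np.c_[(uv[:,0]-p['cx'])/F,(uv[:,1]-p['cy'])/F,np.ones(len(uv))]@R
    c=-R.T@t
    return c+d*((z-c[2])/d[:,2])[:,None]
def cloud(p,d):
    v,u=np.mgrid[:480,:640]; F=f(p)
    c=np.stack([(u-p['cx'])/F*d,(v-p['cy'])/F*d,d],-1)
    return (c-np.array(p['t']))@np.array(p['R'])
def proj(p,X):
    c=np.array(p['R'])@np.array(X)+np.array(p['t']);return c[:2]/c[2]*f(p)+[p['cx'],p['cy']]
E
python3 - <<'E'
from h import *
for n in('top','side'):
    im,d,p=cam(n); cv2.imwrite(f'pics/{n}0.png',im); np.savez(f'{n}0.npz',im=im,d=d); print(n,p)
print(monitor.get_obs())
E
```

```text
top {'fovy': 46.86282645392985, 'cx': 319.6490943418434, 'cy': 244.55203277332436, 'R': array([[-0.01265551, -0.99990501,  0.00546027],
       [-0.97424035,  0.0111007 , -0.22523881],
       [ 0.2251568 , -0.00817013, -0.97428829]]), 't': array([0.0016845 , 0.53709082, 1.19422113])}
side {'fovy': 48.65991841283312, 'cx': 315.98967966488556, 'cy': 235.91761090298937, 'R': array([[-0.99645979, -0.08363895, -0.00850968],
       [-0.05974136,  0.77567327, -0.62830085],
       [ 0.05915115, -0.62556815, -0.77792392]]), 't': array([0.53726037, 0.08647379, 1.41680141])}
{'clock': 0.1, 'joint_pos': array([ 1.22141475,  0.33280495, -0.06468489,  1.46080831,  0.02159117,
        1.34990898, -0.08847696]), 'joint_velocities': array([ 0.00037299, -0.00125121, -0.000296  , -0.0017999 ,  0.00234499,
        0.0006299 , -0.00047694]), 'tau': array([ 1.46059345e-03, -6.26748276e+01,  4.90091240e-02, -3.92432857e+01,
        1.62096246e-02,  6.94200877e-03, -1.80382003e-07]), 'position': array([ 0.20051331, -0.59162736,  0.23062118]), 'ee_rot': array([ 9.86679173e-01,  1.62677066e-01, -1.25391066e-04, -6.04490252e-04]), 'ft_force': array([-0.21599967,  0.43004269, -0.30324151]), 'torque': array([ 0.04131512, -0.06433379, -0.04326538]), 'grip_width': 0.9996985986064157}
```

View pics/top0.png

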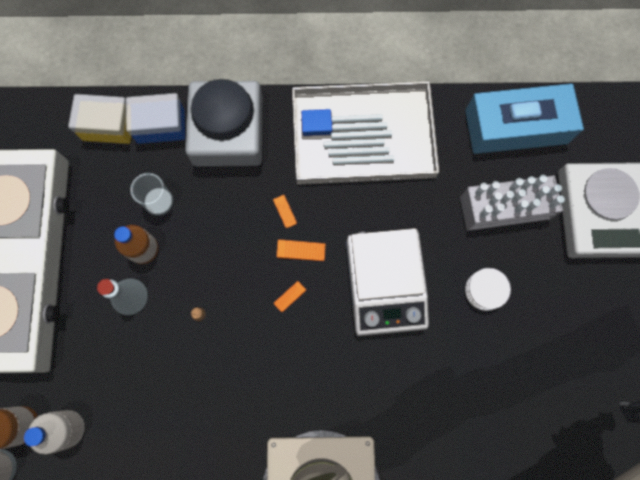

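View pics/side0.png

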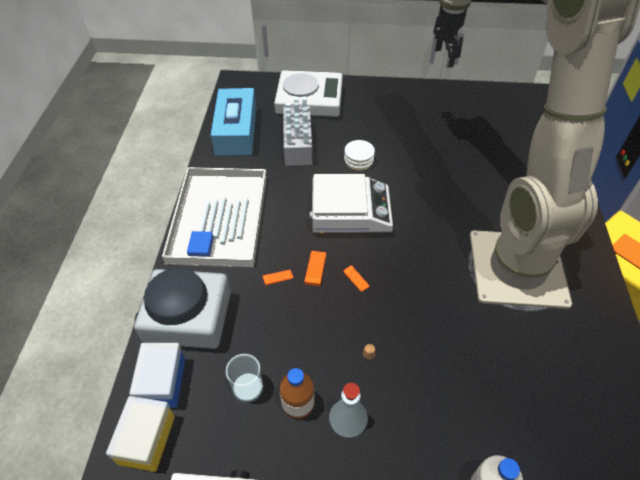

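Top view: the stirrer is at about (388,282), with its panel toward the robot. The big wedge is at (301,250), between two smaller orange decoys. The side view agrees. Next I measure.

```bash
python3 - <<'E'
from h import *
for n in('top','side'):
    z=np.load(n+'0.npz');im,d=z['im'],z['d'];p=eyes.camera_params(n);X=cloud(p,d)
    hsv=cv2.cvtColor(im,cv2.COLOR_BGR2HSV)
    m=cv2.inRange(hsv,(5,180,120),(16,255,255))
    cs,_=cv2.findContours(m,cv2.RETR_EXTERNAL,cv2.CHAIN_APPROX_NONE)
    for c in cs:
        if cv2.contourArea(c)<100: continue
        w=(ray(p,c[:,0],0.008)[:,:2]*1000).astype(np.float32)
        r=cv2.minAreaRect(w); print(n,'orange',np.round(c[:,0].mean(0)),r, np.round(cv2.boxPoints(r)).tolist())
        k=np.zeros_like(m);cv2.drawContours(k,[c],-1,1,-1);k=cv2.erode(k,np.ones((3,3)))>0
        P=X[k]; 
        A=np.c_[P[:,:2]-P[:,:2].mean(0),np.ones(len(P))]
        print('  plane',np.linalg.lstsq(A,P[:,2],rcond=None)[0], P.mean(0))
    # plate: high points near 98mm
    k=(abs(X[...,2]-.098)<.008)&(d>0)&(im.min(-1)>150)&(X[...,0]>.2)&(X[...,0]<.8)&(abs(X[...,1]+.15)<.2)
    k=cv2.morphologyEx(k.astype(np.uint8),cv2.MORPH_OPEN,np.ones((5,5)))
    cs,_=cv2.findContours(k,cv2.RETR_EXTERNAL,cv2.CHAIN_APPROX_NONE)
    for c in cs:
        if cv2.contourArea(c)<800: continue
        w=(ray(p,c[:,0]+0.,0.098)[:,:2]*1000).astype(np.float32)
        r=cv2.minAreaRect(w);print(n,'plate',np.round(c[:,0].mean(0)),r,np.round(cv2.boxPoints(r)).tolist(), X[k>0][:,2].mean())
    x0,y0,x1,y1=(260,180,440,345) if n=='top' else (250,150,410,300)
    cv2.imwrite(f'pics/{n}c.png',cv2.resize(im[y0:y1,x0:x1],None,fx=4.4 if n=='top' else 4,fy=3.6 if n=='top' else 4,interpolation=cv2.INTER_CUBIC))
E
```

```text
top orange [290. 296.] ((427.4899597167969, 66.41468048095703), (29.186168670654297, 75.94590759277344), 40.56104278564453) [[392.0, 86.0], [441.0, 28.0], [463.0, 47.0], [414.0, 105.0]]
  plane [-4.85447524 -3.92156617  0.01318472] [0.42645396 0.0660689  0.01318472]
top orange [301. 250.] ((536.2364501953125, 40.130828857421875), (109.47634887695312, 41.204994201660156), 85.0180435180664) [[511.0, -13.0], [552.0, -16.0], [562.0, 93.0], [520.0, 96.0]]
  plane [-3.55590028  0.22892156  0.01282337] [0.53523298 0.03950172 0.01282337]
top orange [284. 209.] ((632.5740356445312, 78.24679565429688), (74.57162475585938, 25.710647583007812), 23.76648712158203) [[593.0, 75.0], [604.0, 51.0], [672.0, 82.0], [662.0, 105.0]]
  plane [0.08305854 0.06152996 0.00327356] [0.63034526 0.07672027 0.00327356]
top plate [387. 264.] ((485.1216735839844, -151.1051483154297), (144.59669494628906, 144.61326599121094), 4.715980052947998) [[407.0, -85.0], [419.0, -229.0], [563.0, -217.0], [551.0, -73.0]] 0.09679875224924432
side orange [277. 277.] ((633.7384643554688, 81.80361938476562), (75.38456726074219, 30.
[... 504 characters left out ...]
625), (108.5418701171875, 42.60047912597656), 85.88751983642578) [[513.0, -8.0], [555.0, -11.0], [563.0, 97.0], [521.0, 100.0]]
  plane [-0.00994908  0.10684867  0.00955394] [0.53760356 0.04663384 0.00955394]
side orange [629. 251.] ((-313.2357177734375, -78.98088073730469), (79.02075958251953, 83.91024780273438), 46.00343704223633) [[-371.0, -78.0], [-310.0, -137.0], [-256.0, -80.0], [-316.0, -21.0]]
  plane [ 0.01380358  0.02046296 -0.3144166 ] [-0.52071251 -0.34525512 -0.3144166 ]
side plate [340. 194.] ((487.2579650878906, -149.1672821044922), (144.65182495117188, 144.0802001953125), 4.366491794586182) [[410.0, -83.0], [421.0, -227.0], [565.0, -215.0], [554.0, -72.0]] 0.09901239152634232
```

View pics/topc.png

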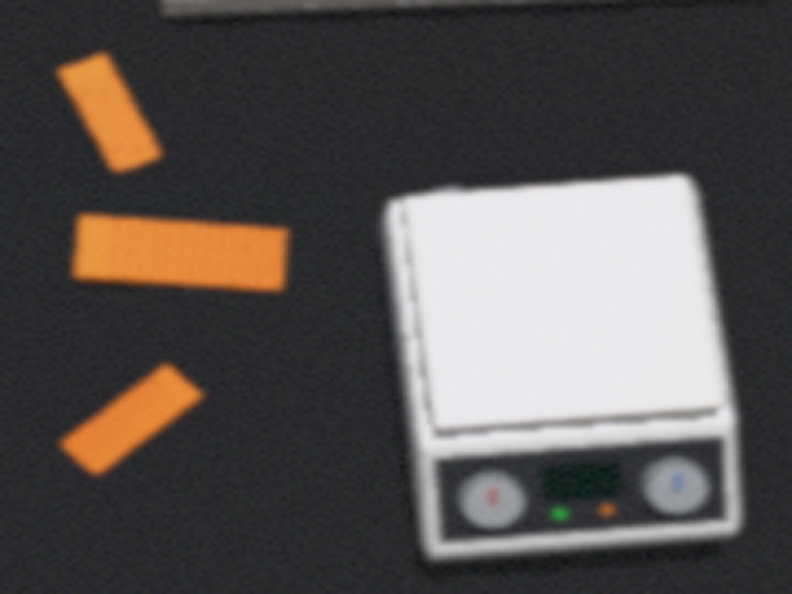

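View pics/sidec.png

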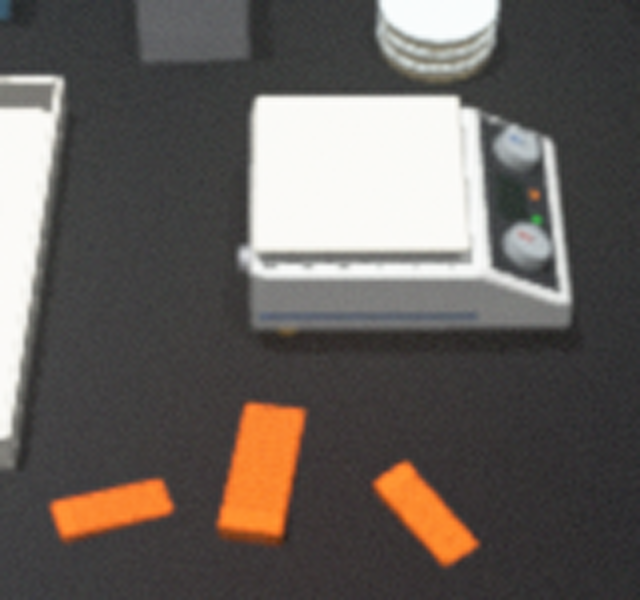

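The middle wedge is the 110x40 one, with its thick end at +y. It is already almost in line with the foot, which is at about (531,-84) mm. I'll move over to behind it with the jaw shut.

>>> send_rows(offset=[[28,-28.5,0],[56,-57,0],[84,-86,0],[112,-114,0],[140,-143,0]], roll=[-0.12,-0.24,-0.36,-0.48,-0.6], jaw=0)

```text
clock: 0.52
position: [0.2877, -0.4097, 0.2309]
ee_rot: [0.893, 0.45, -0.0, -0.0]
ft_force: [1.2, -0.3, 0.5]
grip_width: 0.295
```

```bash
cat >> h.py <<'E'
from scipy.spatial.transform import Rotation as Ro
def go(xyz,ang=None):
    o=monitor.get_obs();R=Ro.from_quat(o['ee_rot']);x=R.as_matrix()[:,0];a=np.degrees(np.arctan2(x[1],x[0]))
    print('t',o['clock'],'pos',np.round(o['position']*1000,1),'ang',round(a,2),'F',np.round(o['ft_force'],1),'q',np.round(o['joint_pos'],2),'grip',o['grip_width'])
    print('offset',np.round(R.inv().apply(np.array(xyz)-o['position']*1000),1),'roll',None if ang is None else round(np.radians(a-ang),3))
E
python3 -c "
from h import *
go((542.4,120,230),86.8)
C=lambda n:print(-np.array(eyes.camera_params(n)['R']).T@eyes.camera_params(n)['t'])
C('top');C('side')"
```

```text
t 0.5167 pos [ 287.7 -409.7  230.9] ang 53.43 F [ 1.2 -0.3  0.5] q [ 1.1   0.07 -0.25  1.77  0.02  1.3   0.21] grip 0.29488711950154556
offset [ 577.2 -111.     0.9] roll -0.582
[0.25438986 0.00547919 1.28448016]
[0.45671898 0.86416632 1.16106718]
```

>>> send_rows(offset=[[38.5,-7.4,0],[77,-14.8,0],[115.5,-22.2,0],[154,-29.6,0],[192,-37,0]], roll=[0,0,0,0,0])

```text
clock: 0.93
position: [0.3733, -0.2339, 0.2312]
ee_rot: [0.895, 0.447, -0.0, 0.0]
ft_force: [0.5, -0.1, 0.8]
grip_width: 0.001
```

>>> send_rows(offset=[[38.5,-7.4,0],[77,-14.8,0],[115.5,-22.2,0],[154,-29.6,0],[192,-37,0]], roll=[0,0,0,0,0])

```text
clock: 1.35
position: [0.459, -0.0581, 0.2313]
ee_rot: [0.895, 0.447, 0.0, 0.0]
ft_force: [1.4, -0.3, 0.0]
grip_width: -0.003
```

```bash
python3 -c "
from h import *
go((542.4,120,230),86.8)"
```

```text
t 1.35 pos [459.  -58.1 231.3] ang 53.1 F [ 1.4 -0.3  0. ] q [ 0.71  0.01 -0.68  1.84  0.01  1.3  -0.61] grip -0.0031231318832654017
offset [192.5 -40.2   1.3] roll -0.588
```

>>> send_rows(offset=[[38.5,-8,0],[77,-16,0],[115.5,-24,0],[154,-32,0],[192.5,-40.2,0]], roll=[-0.118,-0.236,-0.354,-0.472,-0.588])

```text
clock: 1.77
position: [0.5426, 0.1196, 0.2312]
ee_rot: [0.725, 0.689, -0.0, 0.0]
ft_force: [0.6, 0.1, 0.1]
grip_width: 0.0
```

>>> send_rows(offset=[[0,0,40],[0,0,80],[0,0,120],[0,0,150],[0,0,150]], roll=[0,0,0,0,0])

```text
clock: 2.18
position: [0.5382, 0.1168, 0.0752]
ee_rot: [0.727, 0.687, -0.004, -0.003]
ft_force: [-0.2, -1.1, -1.0]
grip_width: -0.001
```

```bash
python3 -c "
from h import *
go((542.4,120,6),86.8)
for n in('top','side'):
    im,d,p=cam(n); cv2.imwrite(f'pics/{n}1.png',im)
    x,y=(200,150) if n=='top' else (230,150)
    if n=='side': cv2.imwrite('pics/s1.png',cv2.resize(im[y:y+200,x:x+200],None,fx=3,fy=3,interpolation=cv2.INTER_CUBIC))
"
```

```text
t 2.1833 pos [538.2 116.8  75.2] ang 86.81 F [-0.2 -1.1 -1. ] q [ 0.37  0.44 -0.8   1.79  0.35  1.07 -0.61] grip -0.0011077782794761792
offset [ 3.6  4.7 69.1] roll 0.0
```

View pics/s1.png

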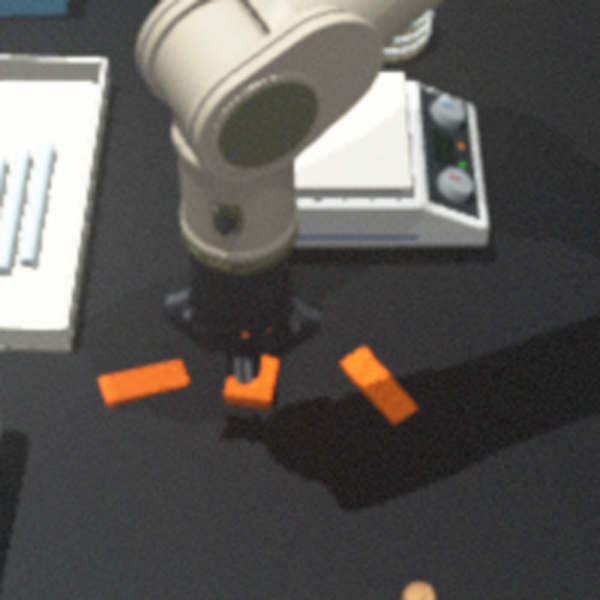

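>>> send_rows(offset=[[0,0,20],[0,0,40],[0,0,60],[0,0,66],[0,0,66]], roll=[0,0,0,0,0])

```text
clock: 2.7
position: [0.5426, 0.118, 0.0162]
ee_rot: [0.727, 0.687, 0.0, 0.0]
ft_force: [-0.1, -0.3, 0.5]
grip_width: -0.0
```

>>> send_rows(offset=[[0,0,0],[0,0,0],[0,0,0],[0,0,0],[0,0,0]], roll=[0,0,0,0,0])

```text
clock: 3.12
position: [0.5425, 0.1181, 0.016]
ee_rot: [0.727, 0.687, 0.0, 0.0]
ft_force: [1.0, -0.3, 0.9]
grip_width: -0.003
```

```bash
python3 -c "
from h import *
go((542.4,120,6),86.8)
"
```

```text
t 3.1167 pos [542.5 118.1  16. ] ang 86.79 F [ 1.  -0.3  0.9] q [ 0.33  0.52 -0.75  1.83  0.43  0.96 -0.67] grip -0.0029141147825885597
offset [ 1.9 -0.3 10. ] roll -0.0
```

>>> send_rows(offset=[[0,0,5],[0,0,9],[0,0,9],[-4,0,9],[-8,0,9]], roll=[0,0,0,0,0])

```text
clock: 3.53
position: [0.5415, 0.11, 0.0062]
ee_rot: [0.726, 0.687, -0.0, -0.0]
ft_force: [-0.6, -1.0, 0.9]
grip_width: -0.004
```

>>> send_rows(offset=[[-5,0,0],[-11,0,0],[-17,0,0],[-23,0,0],[-29,0,0]], roll=[0,0,0,0,0])

```text
clock: 3.95
position: [0.5401, 0.0802, 0.0064]
ee_rot: [0.727, 0.687, -0.0, 0.0]
ft_force: [0.4, 0.2, -0.1]
grip_width: 0.003
```

```bash
python3 -c "
from h import *
go((535.6,8.5,7),86.8)
for n in('top','side'):
    im,d,p=cam(n); cv2.imwrite(f'pics/{n}2.png',im)
t=cv2.imread('pics/top2.png')[200:300,230:430];s=cv2.imread('pics/side2.png')[200:300,230:430]
cv2.imwrite('pics/c2.png',cv2.resize(np.vstack([t,s]),None,fx=3,fy=3,interpolation=cv2.INTER_CUBIC))
"
```

```text
t 3.95 pos [540.1  80.2   6.4] ang 86.77 F [ 0.4  0.2 -0.1] q [ 0.39  0.52 -0.74  1.85  0.43  0.94 -0.61] grip 0.0032388529216582913
offset [-71.8  -0.5  -0.6] roll -0.001
```

View pics/c2.png

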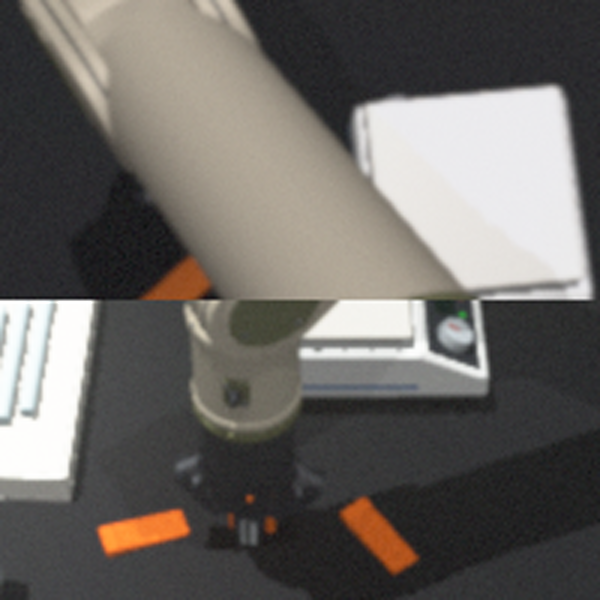

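>>> send_rows(offset=[[-6,0,0],[-12,0,0],[-18,0,0],[-24,0,0],[-30,0,0]], roll=[0,0,0,0,0])

```text
clock: 4.47
position: [0.5384, 0.0505, 0.0063]
ee_rot: [0.727, 0.687, -0.0, 0.0]
ft_force: [0.5, 1.3, 0.7]
grip_width: 0.002
```

>>> send_rows(offset=[[-6,0,0],[-12,0,0],[-18,0,0],[-23,0,0],[-26,0,0]], roll=[0,0,0,0,0])

```text
clock: 4.88
position: [0.5369, 0.0242, 0.0063]
ee_rot: [0.727, 0.687, -0.0, 0.0]
ft_force: [0.5, 0.8, 0.8]
grip_width: -0.001
```

```bash
python3 -c "
from h import *
go((535.6,8.5,7),86.8)
im,d,p=cam('side');cv2.imwrite('pics/side3.png',im)
m=cv2.inRange(cv2.cvtColor(im,cv2.COLOR_BGR2HSV),(5,180,60),(16,255,255))
n,_,st,c=cv2.connectedComponentsWithStats(m)
for i in range(1,n):
  if st[i][4]>4: print(st[i],np.round(c[i]))
cv2.imwrite('pics/c3.png',cv2.resize(im[190:290,270:370],None,fx=5,fy=5,interpolation=cv2.INTER_CUBIC))
"
```

```text
t 4.8833 pos [536.9  24.2   6.3] ang 86.75 F [0.5 0.8 0.8] q [ 0.49  0.5  -0.74  1.88  0.42  0.92 -0.5 ] grip -0.0009391548791142858
offset [-15.7  -0.4  -0.7] roll -0.001
[613 235  27  33 533] [628. 250.]
[322 256   2   5  10] [322. 258.]
[343 266  26  25 298] [356. 278.]
[263 270  30  15 271] [277. 277.]
[284 387   3   4   5] [285. 388.]
[306 392   3   3   5] [307. 393.]
```

>>> send_rows(offset=[[8,0,0],[20,0,-10],[40,0,-45],[65,-10,-85],[100,-30,-110]], roll=[0,0,0,0,0])

```text
clock: 5.35
position: [0.5181, 0.1197, 0.113]
ee_rot: [0.727, 0.687, 0.001, 0.001]
ft_force: [1.5, 0.2, 0.9]
grip_width: 0.001
```

>>> send_rows(offset=[[10,-35,0],[20,-75,0],[30,-110,0],[40,-130,0],[40,-130,0]], roll=[0,0,0,0,0])

```text
clock: 5.77
position: [0.3851, 0.1686, 0.11]
ee_rot: [0.724, 0.689, -0.001, 0.001]
ft_force: [0.6, 0.5, 0.5]
grip_width: -0.003
```

```bash
cat > look.py <<'E'
from h import *
import sys
tag=sys.argv[1]
go((535.6,8.5,7),86.8)
tiles=[]
for n in('top','side'):
    im,d,p=cam(n); cv2.imwrite(f'pics/{n}{tag}.png',im); X=cloud(p,d)
    m=cv2.inRange(cv2.cvtColor(im,cv2.COLOR_BGR2HSV),(4,170,50),(17,255,255))
    cs,_=cv2.findContours(m,cv2.RETR_EXTERNAL,cv2.CHAIN_APPROX_NONE)
    for c in cs:
        if cv2.contourArea(c)<60: continue
        r=cv2.minAreaRect((ray(p,c[:,0],0.008)[:,:2]*1000).astype(np.float32)); print(n,'orange',np.round(c[:,0].mean(0)),np.round(cv2.boxPoints(r)).tolist())
    k=(abs(X[...,2]-.098)<.008)&(d>0)&(im.min(-1)>120)&(X[...,0]>.2)&(X[...,0]<.8)&(abs(X[...,1]+.15)<.2)
    k=cv2.morphologyEx(k.astype(np.uint8),cv2.MORPH_OPEN,np.ones((5,5)))
    cs,_=cv2.findContours(k,cv2.RETR_EXTERNAL,cv2.CHAIN_APPROX_NONE)
    for c in cs:
        if cv2.contourArea(c)<800: continue
        r=cv2.minAreaRect((ray(p,c[:,0],0.098)[:,:2]*1000).astype(np.float32));print(n,'plate',r)
    x,y=(250,190) if n=='top' else (240,160)
    tiles.append(cv2.resize(im[y:y+130,x:x+130],None,fx=3,fy=3,interpolation=cv2.INTER_CUBIC))
cv2.imwrite(f'pics/l{tag}.png',np.hstack(tiles))
E
python3 look.py 4
```

```text
t 5.7667 pos [385.1 168.6 110. ] ang 87.18 F [0.6 0.5 0.5] q [ 0.46  0.06 -0.98  2.08  0.06  1.03 -0.61] grip -0.0032240700576287346
offset [-152.2  158.1  103.4] roll 0.007
top orange [  4. 428.] [[111.0, 696.0], [114.0, 673.0], [183.0, 681.0], [181.0, 704.0]]
top orange [290. 296.] [[390.0, 84.0], [442.0, 26.0], [465.0, 47.0], [413.0, 105.0]]
top orange [329. 251.] [[510.0, -67.0], [554.0, -69.0], [559.0, 10.0], [515.0, 13.0]]
top orange [133. 242.] [[518.0, 449.0], [557.0, 395.0], [598.0, 425.0], [559.0, 479.0]]
top orange [285. 211.] [[591.0, 76.0], [603.0, 49.0], [674.0, 80.0], [663.0, 107.0]]
top plate ((485.10382080078125, -151.10092163085938), (144.59017944335938, 144.61607360839844), 4.698271751403809)
side orange [296. 390.] [[515.0, 366.0], [585.0, 358.0], [592.0, 415.0], [521.0, 423.0]]
side orange [278. 277.] [[592.0, 85.0], [603.0, 55.0], [675.0, 80.0], [664.0, 110.0]]
side orange [356. 279.] [[391.0, 92.0], [447.0, 32.0], [468.0, 51.0], [412.0, 111.0]]
side orange [629. 251.] [[-372.0, -76.0], [-310.0, -138.0], [-254.0, -81.0], [-317.0, -20.0]]
side orange [318. 246.] [[510.0, -75.0], [554.0, -78.0], [559.0, 16.0], [516.0, 18.0]]
side plate ((492.0677185058594, -148.80001831054688), (135.09312438964844, 144.08018493652344), 4.366483211517334)
```

View pics/l4.png

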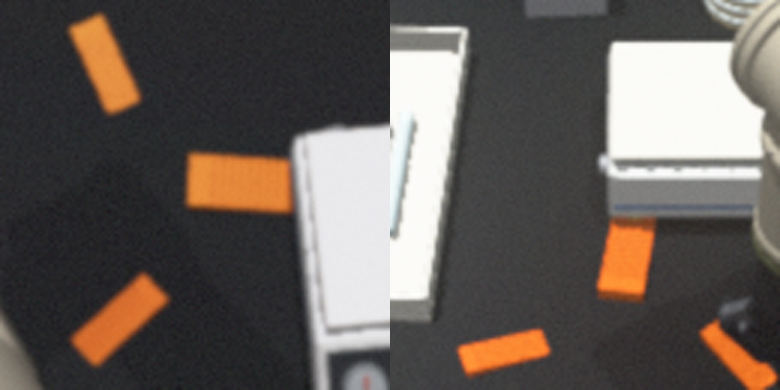

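>>> send_rows(offset=[[-10,35,0],[-20,75,0],[-30,110,0],[-40,145,0],[-50,159,30]], roll=[0,0,0,0,0])

```text
clock: 6.28
position: [0.553, 0.1057, 0.0832]
ee_rot: [0.728, 0.686, 0.004, 0.002]
ft_force: [0.9, -0.1, 0.9]
grip_width: -0.002
```

```bash
python3 -c "
from h import *
go((537.6,42,8),86.8)"
```

```text
t 6.2833 pos [553.  105.7  83.2] ang 86.58 F [ 0.9 -0.1  0.9] q [ 0.41  0.45 -0.82  1.77  0.37  1.08 -0.6 ] grip -0.0018711969366877789
offset [-64.7 -12.2  74.9] roll -0.004
```

>>> send_rows(offset=[[0,0,0],[0,0,10],[-15,0,40],[-25,0,60],[-25,0,60]], roll=[0,0,0,0,0])

```text
clock: 6.7
position: [0.5413, 0.0794, 0.0162]
ee_rot: [0.727, 0.687, -0.003, -0.001]
ft_force: [-0.5, -0.5, 0.4]
grip_width: 0.002
```

```bash
python3 -c "
from h import *
go((537.8,45,6.5),86.8)"
```

```text
t 6.7 pos [541.3  79.4  16.2] ang 86.72 F [-0.5 -0.5  0.4] q [ 0.41  0.52 -0.77  1.84  0.43  0.97 -0.61] grip 0.0018918591401542524
offset [-34.6  -1.4   9.7] roll -0.001
```

>>> send_rows(offset=[[-5,0,2],[-15,0,6],[-25,0,9],[-34,0,9],[-34,0,9]], roll=[0,0,0,0,0])

```text
clock: 7.12
position: [0.5423, 0.0446, 0.011]
ee_rot: [0.728, 0.686, -0.0, 0.001]
ft_force: [0.6, -0.5, 0.2]
grip_width: -0.002
```

```bash
python3 -c "
from h import *
go((536.9,24,6.5),86.8)"
```

```text
t 7.1167 pos [542.3  44.6  11. ] ang 86.63 F [ 0.6 -0.5  0.2] q [ 0.47  0.51 -0.76  1.86  0.43  0.95 -0.55] grip -0.002369529901792766
offset [-20.9  -4.2   4.5] roll -0.003
```

>>> send_rows(offset=[[0,-4,2],[0,-4.5,4],[-5,-4.5,4.5],[-12,-4.5,4.5],[-18,-4.5,4.5]], roll=[-0.003,-0.003,-0.003,-0.003,-0.003])

```text
clock: 7.53
position: [0.5364, 0.0292, 0.0061]
ee_rot: [0.725, 0.688, -0.0, 0.0]
ft_force: [-0.3, 0.1, -0.5]
grip_width: -0.0
```

>>> send_rows(offset=[[-2,0,0],[-4,0,0],[-6,0,0],[-8,0,0],[-8,0,0]], roll=[0,0,0,0,0])

```text
clock: 7.95
position: [0.536, 0.0215, 0.0061]
ee_rot: [0.726, 0.688, 0.0, 0.0]
ft_force: [0.4, -0.5, 0.2]
grip_width: -0.001
```

```bash
python3 -c "
from h import *
go((535.9,9.5,6.5),86.8)"
```

```text
t 7.95 pos [536.   21.5   6.1] ang 86.95 F [ 0.4 -0.5  0.2] q [ 0.52  0.51 -0.76  1.88  0.43  0.93 -0.5 ] grip -0.0011517555306783775
offset [-12.    0.5  -0.4] roll 0.003
```

>>> send_rows(offset=[[-2,0,0],[-4,0,0],[-6,0.2,0],[-7.5,0.3,0],[-8,0.3,0]], roll=[0,0,0,0,0])

```text
clock: 8.37
position: [0.5359, 0.0134, 0.0061]
ee_rot: [0.726, 0.688, -0.0, 0.0]
ft_force: [0.4, -0.1, 0.3]
grip_width: 0.001
```

>>> send_rows(offset=[[-0.5,0,0],[-1,0,0],[-1.5,0,0],[-2,0,0],[-2,0,0]], roll=[0,0,0,0,0])

```text
clock: 8.78
position: [0.5358, 0.0117, 0.0061]
ee_rot: [0.726, 0.688, -0.0, 0.0]
ft_force: [-0.0, -0.5, 0.5]
grip_width: 0.002
```

>>> send_rows(offset=[[-0.5,0,0],[-1,0,0],[-1.5,0,0],[-2,0,0],[-2,0,0]], roll=[0,0,0,0,0])

```text
clock: 9.2
position: [0.5356, 0.0096, 0.0061]
ee_rot: [0.726, 0.688, -0.0, 0.0]
ft_force: [0.2, 0.4, -0.5]
grip_width: 0.004
```

>>> send_rows(offset=[[-0.5,0,0],[-1,0,0],[-1,0,0],[-1,0,0],[-1,0,0]], roll=[0,0,0,0,0])

```text
clock: 9.62
position: [0.5356, 0.0086, 0.0061]
ee_rot: [0.726, 0.688, -0.0, 0.0]
ft_force: [1.0, 0.4, 0.3]
grip_width: 0.008
```

>>> send_rows(offset=[[-0.5,0,0],[-1,0,0],[-1,0,0],[-1,0,0],[-1,0,0]], roll=[0,0,0,0,0])

```text
clock: 10.03
position: [0.5355, 0.0077, 0.0061]
ee_rot: [0.726, 0.688, -0.0, 0.0]
ft_force: [-0.2, -0.4, -0.1]
grip_width: -0.0
```

>>> send_rows(offset=[[-0.5,0,0],[-1,0,0],[-1,0,0],[-1,0,0],[-1,0,0]], roll=[0,0,0,0,0])

```text
clock: 10.45
position: [0.5355, 0.0069, 0.0061]
ee_rot: [0.726, 0.688, 0.0, 0.0]
ft_force: [0.0, 1.1, -0.5]
grip_width: -0.002
```

>>> send_rows(offset=[[-0.3,0,0],[-0.6,0,0],[-0.8,0,0],[-1,0,0],[-1.2,0,0]], roll=[0,0,0,0,0])

```text
clock: 10.87
position: [0.5354, 0.0059, 0.0061]
ee_rot: [0.726, 0.688, 0.0, -0.0]
ft_force: [-0.4, 4.1, -0.3]
grip_width: 0.003
```

>>> send_rows(offset=[[-0.2,0,0],[-0.4,0,0],[-0.6,0,0],[-0.8,0,0],[-1,0,0]], roll=[0,0,0,0,0])

```text
clock: 11.28
position: [0.5354, 0.0052, 0.0061]
ee_rot: [0.725, 0.688, 0.0, -0.0]
ft_force: [-0.1, 6.0, -0.6]
grip_width: 0.001
```

>>> send_rows(offset=[[-0.2,0,0],[-0.4,0,0],[-0.6,0,0],[-0.7,0,0],[-0.7,0,0]], roll=[0,0,0,0,0])

```text
clock: 11.7
position: [0.5354, 0.0046, 0.0061]
ee_rot: [0.725, 0.688, 0.0, -0.0]
ft_force: [1.7, 5.7, -1.3]
grip_width: -0.0
```

Bearing is felt at about 6 N. I'll back off and look before pressing.

>>> send_rows(offset=[[3,0,0],[15,0,0],[35,0,-20],[65,-10,-60],[100,-30,-100]], roll=[0,0,0,0,0])

```text
clock: 12.12
position: [0.518, 0.0907, 0.0896]
ee_rot: [0.726, 0.687, -0.0, -0.0]
ft_force: [1.6, 0.6, 0.5]
grip_width: 0.002
```

>>> send_rows(offset=[[20,-30,-20],[40,-65,-40],[60,-95,-60],[70,-120,-70],[70,-120,-70]], roll=[0,0,0,0,0])

```text
clock: 12.53
position: [0.3987, 0.1701, 0.161]
ee_rot: [0.723, 0.69, 0.0, 0.003]
ft_force: [0.5, 0.8, -1.1]
grip_width: -0.0
```

```bash
python3 look.py 5
```

```text
t 12.5333 pos [398.7 170.1 161. ] ang 87.33 F [ 0.5  0.8 -1.1] q [ 0.53  0.01 -1.02  1.99  0.02  1.14 -0.55] grip -0.00019906887836345505
offset [-154.6  143.6  155. ] roll 0.009
top orange [  4. 427.] [[109.0, 696.0], [112.0, 672.0], [183.0, 681.0], [180.0, 704.0]]
top orange [289. 296.] [[390.0, 84.0], [442.0, 27.0], [465.0, 47.0], [413.0, 105.0]]
top orange [333. 251.] [[510.0, -67.0], [554.0, -70.0], [559.0, -8.0], [515.0, -5.0]]
top orange [139. 239.] [[536.0, 425.0], [552.0, 395.0], [600.0, 421.0], [584.0, 451.0]]
top orange [284. 211.] [[591.0, 76.0], [603.0, 49.0], [673.0, 80.0], [662.0, 107.0]]
top plate ((485.13128662109375, -151.57327270507812), (144.6127166748047, 144.60382080078125), 4.698269367218018)
side orange [297. 388.] [[512.0, 410.0], [523.0, 347.0], [591.0, 359.0], [580.0, 422.0]]
side orange [278. 277.] [[593.0, 83.0], [604.0, 53.0], [674.0, 81.0], [663.0, 111.0]]
side orange [356. 278.] [[391.0, 92.0], [443.0, 29.0], [467.0, 49.0], [415.0, 112.0]]
side orange [629. 251.] [[-372.0, -76.0], [-310.0, -138.0], [-254.0, -81.0], [-317.0, -20.0]]
side orange [319. 243.] [[510.0, -72.0], [553.0, -75.0], [559.0, -3.0], [516.0, 0.0]]
side plate ((497.2830810546875, -148.40008544921875), (124.54306030273438, 144.07688903808594), 4.366410732269287)
```

View pics/l5.png

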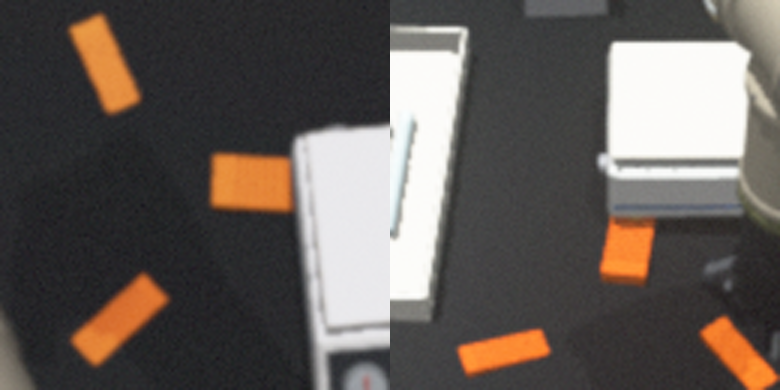

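The wedge is centred on the foot's line, running under the rear left corner. The stirrer has stayed in place (plate centre moved about 0.5 mm). Next I go over the plate corner.

```bash
python3 -c "
from h import *
go((531,-84.5,160))"
```

```text
t 12.6333 pos [401.7 166.4 159.4] ang 87.03 F [ 0.3  0.1 -0.1] q [ 0.53  0.02 -1.01  1.99  0.02  1.14 -0.55] grip 0.0006211358646622227
offset [-243.9  142.1    0.5] roll None
```

>>> send_rows(offset=[[-28,16,-5],[-60,35,-10],[-92,54,-10],[-124,73,-10],[-156,91,-10]], roll=[0,0,0,0,0])

```text
clock: 13.05
position: [0.4853, 0.0028, 0.1679]
ee_rot: [0.726, 0.687, -0.0, -0.0]
ft_force: [0.5, -0.1, 0.7]
grip_width: -0.0
```

>>> send_rows(offset=[[-28,16,0],[-56,33,0],[-80,46,0],[-88,51,5],[-88,51,10]], roll=[0,0,0,0,0])

```text
clock: 13.47
position: [0.5312, -0.0882, 0.157]
ee_rot: [0.727, 0.686, -0.0, -0.001]
ft_force: [-0.4, -0.3, 0.4]
grip_width: -0.002
```

>>> send_rows(offset=[[0,0,0],[0,0,0],[0,0,0],[0,0,0],[0,0,0]], roll=[0,0,0,0,0])

```text
clock: 13.88
position: [0.5307, -0.0842, 0.1591]
ee_rot: [0.725, 0.689, 0.0, 0.0]
ft_force: [-0.1, 0.4, -0.1]
grip_width: -0.0
```

```bash
python3 -c "
from h import *
go((531,-84.5,108))"
```

```text
t 13.8833 pos [530.7 -84.2 159.1] ang 87.03 F [-0.1  0.4 -0.1] q [ 0.74  0.28 -0.77  1.76  0.21  1.19 -0.14] grip -0.00023759155581816363
offset [-0.3  0.3 51.1] roll None
```

>>> send_rows(offset=[[0,0,15],[0,0,30],[0,0,45],[0,0,52],[0,0,54]], roll=[0,0,0,0,0])

```text
clock: 14.3
position: [0.53, -0.0847, 0.1037]
ee_rot: [0.725, 0.688, -0.0, -0.001]
ft_force: [-0.3, -0.2, 0.9]
grip_width: 0.001
```

>>> send_rows(offset=[[0,0,1],[0,0,2],[0,0,3],[0,0,4],[0,0,5]], roll=[0,0,0,0,0])

```text
clock: 14.72
position: [0.5309, -0.085, 0.1]
ee_rot: [0.726, 0.688, 0.0, 0.0]
ft_force: [-0.2, -0.2, 0.0]
grip_width: 0.001
```

>>> send_rows(offset=[[0,0,0.5],[0,0,1],[0,0,1.5],[0,0,2],[0,0,2]], roll=[0,0,0,0,0])

```text
clock: 15.13
position: [0.5308, -0.0849, 0.0982]
ee_rot: [0.726, 0.688, -0.0, 0.0]
ft_force: [-2.1, -0.4, 5.6]
grip_width: -0.0
```

>>> send_rows(offset=[[0,0,0.3],[0,0,0.6],[0,0,0.8],[0,0,1],[0,0,1]], roll=[0,0,0,0,0])

```text
clock: 15.55
position: [0.5309, -0.0849, 0.098]
ee_rot: [0.726, 0.688, -0.0, 0.0]
ft_force: [-7.1, 0.7, 15.4]
grip_width: -0.0
```

```bash
python3 -c "
from h import *
go((531,-84.5,98))"
```

```text
t 15.55 pos [530.9 -84.9  98. ] ang 86.97 F [-7.1  0.7 15.4] q [ 0.71  0.35 -0.74  1.82  0.27  1.08 -0.18] grip -0.00019995088216841162
offset [ 0.4  0.1 -0. ] roll None
```

>>> send_rows(offset=[[0,-0.3,0.2],[0,-0.5,0.4],[0,-0.6,0.6],[0,-0.7,0.7],[0,-0.7,0.7]], roll=[0,0,0,0,0])

```text
clock: 15.97
position: [0.5309, -0.0848, 0.0979]
ee_rot: [0.726, 0.688, 0.0, 0.001]
ft_force: [-5.8, 0.7, 19.1]
grip_width: -0.004
```

>>> send_rows(offset=[[0,0,0],[0,0,0],[0,0,0],[0,0,0],[0,0,0]], roll=[0,0,0,0,0])

```text
clock: 16.38
position: [0.5309, -0.0848, 0.0979]
ee_rot: [0.726, 0.688, 0.0, 0.001]
ft_force: [-6.8, 0.8, 19.9]
grip_width: -0.002
```

20 N held with only about 0.3 mm of give, so no rock. I let go and retreat.

>>> send_rows(offset=[[0,0,-1],[0,0,-3],[0,0,-10],[0,0,-35],[0,0,-70]], roll=[0,0,0,0,0])

```text
clock: 16.8
position: [0.5281, -0.0846, 0.1647]
ee_rot: [0.725, 0.688, -0.001, -0.002]
ft_force: [0.1, 0.1, -0.6]
grip_width: 0.001
```

>>> send_rows(offset=[[30,-17,0],[62,-35,0],[94,-54,0],[126,-72,0],[158,-91,0]], roll=[0,0,0,0,0])

```text
clock: 17.22
position: [0.4465, 0.0791, 0.1662]
ee_rot: [0.726, 0.688, -0.0, 0.0]
ft_force: [1.2, 0.1, 0.1]
grip_width: 0.003
```

>>> send_rows(offset=[[30,-20,0],[60,-40,0],[90,-55,0],[100,-60,0],[100,-60,0]], roll=[0,0,0,0,0])

```text
clock: 17.63
position: [0.3914, 0.1838, 0.1665]
ee_rot: [0.724, 0.69, 0.0, 0.0]
ft_force: [0.7, -0.5, -0.3]
grip_width: -0.001
```

```bash
python3 look.py 6 | grep -v '\[629\|\[  4'; python3 - <<'E'
from h import *
# level check: plane of plate in depth before/after (top)
p=eyes.camera_params('top')
im,d,_=cam('top')
for nm,(i,dd) in {'before':(lambda z:(z['im'],z['d']))(np.load('top0.npz')),'after':(im,d)}.items() if False else [('before',(np.load('top0.npz')['im'],np.load('top0.npz')['d'])),('after',(im,d))]:
    X=cloud(p,dd);k=(abs(X[...,2]-.098)<.012)&(i.min(-1)>150)&(X[...,0]>.4)&(X[...,0]<.57)&(abs(X[...,1]+.15)<.08)
    k=cv2.erode(k.astype(np.uint8),np.ones((9,9)))>0;P=X[k];A=np.c_[P[:,:2]-P[:,:2].mean(0),np.ones(len(P))]
    g=np.linalg.lstsq(A,P[:,2],rcond=None)[0];print(nm,'slope deg',np.degrees(g[:2]),'z',g[2],len(P))
E
```

```text
t 17.6333 pos [391.4 183.8 166.5] ang 87.27 F [ 0.7 -0.5 -0.3] q [ 0.51  0.   -1.04  1.98  0.    1.16 -0.57] grip -0.0005645814504872296
offset [-168.2  152.2  159.6] roll 0.008
top orange [290. 296.] [[391.0, 86.0], [442.0, 27.0], [465.0, 47.0], [414.0, 106.0]]
top orange [333. 251.] [[510.0, -67.0], [554.0, -70.0], [559.0, -8.0], [515.0, -5.0]]
top orange [133. 243.] [[518.0, 437.0], [571.0, 395.0], [601.0, 433.0], [549.0, 475.0]]
top orange [284. 211.] [[591.0, 75.0], [603.0, 49.0], [674.0, 81.0], [663.0, 107.0]]
top plate ((485.18585205078125, -151.4965362548828), (144.70303344726562, 144.55555725097656), 4.5883331298828125)
side orange [296. 390.] [[514.0, 412.0], [522.0, 350.0], [590.0, 359.0], [582.0, 421.0]]
side orange [277. 277.] [[592.0, 85.0], [603.0, 55.0], [675.0, 80.0], [665.0, 110.0]]
side orange [356. 278.] [[391.0, 92.0], [443.0, 28.0], [467.0, 48.0], [416.0, 112.0]]
side orange [319. 243.] [[511.0, -72.0], [554.0, -75.0], [559.0, -3.0], [516.0, -0.0]]
side plate ((492.0291748046875, -148.80299377441406), (135.17047119140625, 144.08016967773438), 4.366485118865967)
before slope deg [ 0.04035271 -0.05475233] z 0.09685318560835975 2522
after slope deg [ 0.09009848 -0.09116524] z 0.09686893469355042 1973
```

View pics/l6.png

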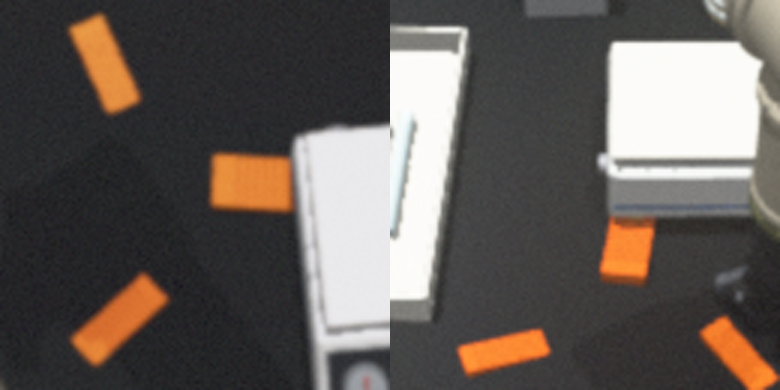

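The stirrer and wedge haven't moved since the press, the plate is level (slope change under 0.06°), and the arm is clear.

```bash
python3 -c "
from workcell import manip
print(manip.hand_in())"
```

```text
the job is handed in; nothing more can be done
None
```

The wedge is under the short foot, the stirrer no longer rocks there, and the job was handed in at about 18 s with the arm clear of everything.

- **Push:** I pushed the 110 x 40 mm wedge thin end first with the shut fingertips. The push rose to about 6 N, 2 to 3 mm past first contact with the foot.
- **Press:** I pressed on the plate corner with about 20 N. It gave only about 0.3 mm, against roughly 6 mm if it still rocked, and then I let go.
- **Last checks:** The plate's slope changed by less than 0.06° and the stirrer moved about 0.4 mm over the whole job. The wedge did not move during the press, and the two smaller orange wedges stayed within measuring error.
- **Disagreements:** The two cameras differ by about 2 mm, so I know the foot's place across the wedge's width only to within about 2 mm of the middle. Camera positions put the wedge about 4 to 5 mm past nominal bearing, while the force reading says 2 to 3 mm. During the press there was also a sideways force of about 7 N, but nothing slid.
- **Not measured:** I did not recheck the flask, bottle, beaker, stopper, dishes or rack. The arm kept clear of them and felt no unexpected contact.

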